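Put the key-bench parts back in their own places

TASK

After a job at the key-cutting bench three parts were left in one another's places. Put the cutting wheel in the middle of the round dish, the key clamp in the middle of the square aluminium base and the padlock in the middle of the long tray with its width along the tray's length, all standing upright; the empty rubber mat is free for parking a part on the way. Set each part down rather than dropping it, knock none over, and leave the screwdriver, oil bottle and carton alone.

Things in the scene. Friction and masses are not known exactly. Their poses are not given: they have to be found in the camera images.
- cutter_center (a point): Key-cutting wheel on its arbor, loose, standing wheel down. Toothed bright steel wheel, 70 mm across, 8 mm thick, with a dark round arbor 28 mm in diameter rising from its middle, cylindrical from 8 to 60 mm above the wheel's underside, then tapering to the top at 70 mm. About 0.4 kg. The point is on its axis, half-way up: 35 mm above its underside (grip the arbor here, any yaw). z up along the arbor.
- clamp_center (a point): Key clamp, loose, standing: a steel block, 52 mm along its x, 44 mm along its y, of two jaws with a 4 mm key slit between them (26 to 30 mm up), its top face 46 mm up; above that a black wing nut, 40 x 10 mm, its top 64 mm above the underside. About 0.45 kg. The point is on its middle axis, half-way up: 32 mm above its underside (grip the 44 mm across y here). z up.
- padlock_center (a point): Brass padlock, loose, standing on its bottom: body 50 mm wide along its x, 26 mm thick along its y, 48 mm high, with a steel shackle (8 mm bar, 40 mm wide in all, in the x-z plane) whose top is 76 mm above the underside. About 0.32 kg. The point is on its middle axis, half-way up: 38 mm above its underside (10 mm below the top of the brass body; grip the 26 mm thickness here). z up.
- dish: Round grey plastic dish, 125 mm across, rim 4 mm wide and 12 mm high above the bench, with a dark round pad 68 mm across in the middle: the cutting wheel's place. Fixed to the bench; its place and yaw (up to 20 degrees either way) vary. Origin at the middle of its underside on the bench (z = 0), z up. Parts stand on its floor, 6 mm above the bench. 
- base: Square aluminium base, 120 x 120 mm, rim 5 mm wide and 12 mm high above the bench, four dark bolt heads near its corners, a dark pad in the middle: the key clamp's place. Fixed to the bench; its place and yaw (up to 20 degrees either way) vary. Origin at the middle of its underside on the bench (z = 0), z up. Parts stand on its floor, 6 mm above the bench. 
- tray: Long black-rimmed grey tray, 160 mm along its x, 84 mm along its y, rim 5 mm wide and 12 mm high above the bench, a small dark pad in the middle: the padlock's place. Fixed to the bench; its place and yaw (up to 20 degrees either way) vary. Origin at the middle of its underside on the bench (z = 0), z up. Parts stand on its floor, 6 mm above the bench. 
- mat: Plain square black rubber mat without a rim, 110 x 110 mm, 6 mm thick, empty at the start: a free spot to park a part on. Fixed to the bench; its place and yaw (up to 20 degrees either way) vary. Origin at the middle of its underside on the bench (z = 0), z up. Parts stand on its top, 6 mm above the bench. 
- screwdriver: Bystander: loose screwdriver, 180 mm long, lying roughly across (along y), nearer the robot than the work. Origin at the middle of its underside as laid down.
- oil: Bystander: small loose oil bottle, 44 mm across, 110 mm tall, standing beyond the work on the robot's left. Origin at the middle of its underside.
- carton: Bystander: loose carton of key blanks, 70 x 100 x 45 mm high, beyond the work on the robot's right. Origin at the middle of its underside.
Not all that is in view belongs to the job. There is more than one size of the part that bears padlock_center; the job needs the middle-sized.

How it is judged:
At the end, for the whole second after the job is handed in: Cutting wheel in the dish, clamp on the square base, padlock in the long tray: each upright (0.1 rad), within 15 mm of its place's middle and 5 mm of resting height, the padlock's width within 0.3 rad of the tray's length (either way round), all released and at rest (horizontal distance between cutter_center and dish below 0.015 m and z of cutter_center in the frame of dish between 0.036 and 0.046 m and angle between each of cutter_center, clamp_center, padlock_center's own z axis and vertical below 0.1 rad and linear speed of each of cutter, clamp, padlock below 0.02 m/s and angular speed of each of cutter, clamp, padlock below 0.2 rad/s and horizontal distance between clamp_center and base below 0.015 m and z of clamp_center in the frame of base between 0.033 and 0.043 m and horizontal distance between padlock_center and tray below 0.015 m and z of padlock_center in the frame of tray between 0.039 and 0.049 m and angle between the x axis of padlock_center and the x axis of tray, either way round below 0.3 rad); the robot touches nothing.
It fails at once if the screwdriver, oil bottle or carton was disturbed (moved more than 20 mm) (distance of any of screwdriver, oil, carton from where it was at the start of the episode above 0.02 m).
It fails at once if a part was knocked over (tilted more than 35 degrees) (angle between any of cutter_center, clamp_center, padlock_center's own z axis and vertical above 0.61 rad).
It fails at once if a part was dropped or thrown (touching nothing, more than 30 mm above its place) ((height (world z) of cutter_center above 0.071 m and contact force between cutter and anything else below 0.01 N) or (height (world z) of clamp_center above 0.068 m and contact force between clamp and anything else below 0.01 N) or (height (world z) of padlock_center above 0.074 m and contact force between padlock and anything else below 0.01 N)).
It also fails if it takes over 120 s, if anything falls off the work surface, if the arm or the gripper's body presses on something with over 40 N, if the wrist force passes 120 N, or if a joint passes its speed limit or range.

ROBOT

A 7-joint arm with a two-finger parallel gripper is mounted at the origin on the work surface. World frame = base frame: x ahead of the robot, y to its left, z up, the work surface at z = 0. Lengths are in m, angles in rad, forces in N, time in s.
With the tool pointing down it reaches from about 0.4 to 0.85 m from the base axis. Payload 10.4 kg.
Tool frame: the origin (TCP) lies on the centre line of the jaws, within the pads' length; the fingertips stand 11 mm ahead of it and the grasp point (between the pads) lies 8 mm behind it; z points along the fingers, y is the direction in which the jaws open and shut (so a half turn about z gives the same grasp; the last joint's range is limited). The gripper opens to 87 mm and grips with 3 to 60 N. Pads are 19 mm wide; open, the fingers measure 117 mm over their backs; the gripper's body (75 mm by 190 mm) begins 51 mm behind the grasp point.
Start: joints at [-1.28, 0.332, -0.065, 1.46, 0.022, 1.35, -0.088], TCP at [0.193, 0.595, 0.234] pointing down, gripper open.
Joint ranges: [-2.6, 2.6], [-0.5, 2.12], [-1.47, 1.34], [0.16, 2.42], [-1.27, 4.41], [0.06, 2.06], [-2.6, 2.6]. Speed limits (rad/s): [2.22, 2.22, 2.79, 2.79, 3.14, 3.14, 3.14].

INTERFACE

Orientations are given as a unit quaternion [x, y, z, w].
In Python, from station import ctrl, eyes, sign_off gives the robot as it stands. The module is installed in compiled form; this text tells all that it offers.
- The arm moves only by the tool move_arm, never from a script. Its argument "rows" is a list of rows, each a list of 5 numbers: the shift along the tool's x, y, z in m, then the turn about the tool's z in rad, then the finger opening in m, from 0 to 0.087. In form: [[tx, ty, tz, spin, hand], ...]. A call has 1 to 20 rows; each row is the pose to reach, as a shift and turn from the pose commanded when the call began, along the tool's axes at that moment; what a row does not reach only later rows make up. A row lasts 1/10 s, in which the tool goes at most 50 mm and 8.59 degrees, less where a joint would pass 70% of its speed; a pose out of reach is approached as far as the arm can. A call with a gripper value outside its range is refused whole. The fingers move at their own pace and stop on an object; "squeeze" is the grip in N (left out, the last holds). Time passes only in rows, so rows that repeat a pose let the fingers close. It gives the time, the measured TCP pose, the force and the opening at its end, in the units of the state.
- ctrl.state(): the state, without advancing time (a new reading comes with each control period).
- eyes.read_camera(name): name is "scene" or "side" or "wrist"; returns the picture (384x512x3 uint8, red, green, blue); there is no depth.
- eyes.camera_params(name): a dict with "K" (3x3 intrinsics, pixels), "rvec" (rotation vector, rad) and "tvec" (3), from world to camera coordinates, as OpenCV has them. Camera axes: x right, y down, z forward; pixel columns grow to the right and rows downward; lengths in m; the calibration is good to about 2 mm. A picture is of the moment at which its call begins: read the wrist's pose just before it. camera_params takes no time and is no camera call; for the wrist camera it gives the pose at the moment of the call.
- sign_off(): hands the job in, once; it reports no verdict.
The state is a dict: "time": time; "joint_positions": joint angles; "joint_velocities": joint speeds; "joint_efforts": joint torques, N m; "eef_pos": TCP position; "orientation": TCP orientation; "force": force on the tool from outside, world axes, zero at the start; "wrist_torque": the same for the moment, N m; "gripper_width": opening from 0.0 (shut) to 1.0 (fully open).
Only numpy, scipy, OpenCV 4.12 (cv2) and the standard library are available. Lean on these libraries where they do the work, as an engineer would, in place of code of your own. Each camera call takes 0.05 s, during which the arm holds its last target. There are 200 camera calls.

## Working session

There is one attempt and no reset: what is moved stays moved. The work goes in short steps, Python scripts to look and compute and a tool call to move; the robot and the scene stay as the last step left them, time stands still between calls to the robot, and variables do not carry over. Pictures are saved under pics/ and viewed, about 12 in all and at most 16, crops included, and the job is handed in when it is done.

Besides the shell and the picture viewer there is one more tool, called after "Emit:" as a command line: name --pt "numbers of a row" for each row, then --argument value for the rest. move_arm: Moves the arm, as the interface text tells. Its arguments: {"type":"object","properties":{"rows":{"type":"array"},"squeeze":{"type":"number"}},"required":["rows"]}

```bash
mkdir -p pics; cat > h.py <<'E'
import numpy as np, cv2
from station import ctrl, eyes, sign_off
def grab(n,f=None):
    p=eyes.camera_params(n); im=eyes.read_camera(n)[:,:,::-1].copy()
    if f: cv2.imwrite('pics/'+f,im)
    return im,p
def ray(p,u,v):
    R=cv2.Rodrigues(np.array(p['rvec'],float))[0];t=np.array(p['tvec'],float).ravel()
    d=R.T@np.linalg.inv(np.array(p['K']))@np.array([u,v,1.]); return -R.T@t,d
def onz(p,u,v,z):
    c,d=ray(p,u,v); return c+d*(z-c[2])/d[2]
def proj(p,X):
    return cv2.projectPoints(np.array(X,float).reshape(-1,3),np.array(p['rvec'],float),np.array(p['tvec'],float),np.array(p['K'],float),None)[0].reshape(-1,2)
E
python3 - <<'E'
from h import *
a,p=grab('scene','scene0.png');b,q=grab('side','side0.png');c,r=grab('wrist','wrist0.png')
for n,x in zip(('scene','side','wrist'),(p,q,r)): print(n,ray(x,256,192),x['K'][0][0])
print(ctrl.state())
E
```

```text
scene (array([ 0.85826367, -0.65757378,  0.54042353]), array([-0.39048381,  0.73195356, -0.55860642])) 348.03037493854606
side (array([-0.04215743, -0.74557426,  0.94963005]), array([ 0.43407469,  0.57757819, -0.69146851])) 472.8624197839165
wrist (array([0.12057342, 0.61706716, 0.38398251]), array([ 0.25066672, -0.09356226, -0.96367011])) 274.8820760855752
{'time': 0.15, 'joint_positions': array([-1.27959114,  0.3327342 , -0.06467316,  1.46075112,  0.02161391,
        1.34988553, -0.08853957]), 'joint_velocities': array([ 0.00051337, -0.00058974,  0.00048699, -0.00300311, -0.00018956,
        0.0005233 , -0.00020552]), 'joint_efforts': array([ 9.91085180e-04, -6.23633695e+01,  2.47672806e-02, -3.90141284e+01,
       -6.12801081e-02,  3.72703210e-02,  7.11882171e-05]), 'eef_pos': array([0.19285854, 0.59420779, 0.23293064]), 'orientation': array([ 1.56281764e-01,  9.87712366e-01, -5.38977229e-04, -5.07026500e-05]), 'force': array([ 0.38720496, -0.32164583, -0.561667  ]), 'wrist_torque': array([ 0.03761451, -0.0277331 , -0.03639143]), 'gripper_width': 0.9963536180462993}
```

```bash
python3 -c "
import cv2
for n in('scene','side'):
    cv2.imwrite(f'pics/{n}0b.png',cv2.resize(cv2.imread(f'pics/{n}0.png'),(800,600),interpolation=cv2.INTER_CUBIC))"
```

```text
(no output)
```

View pics/scene0b.png

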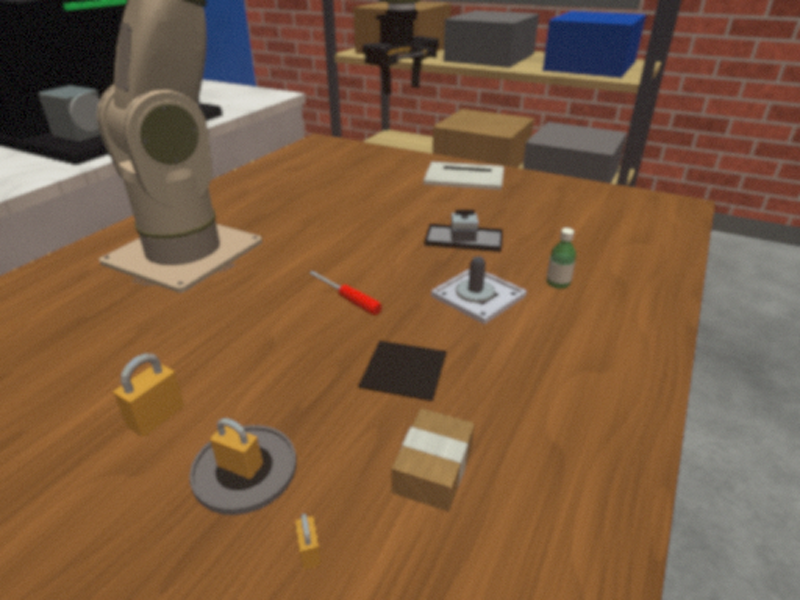

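View pics/side0b.png

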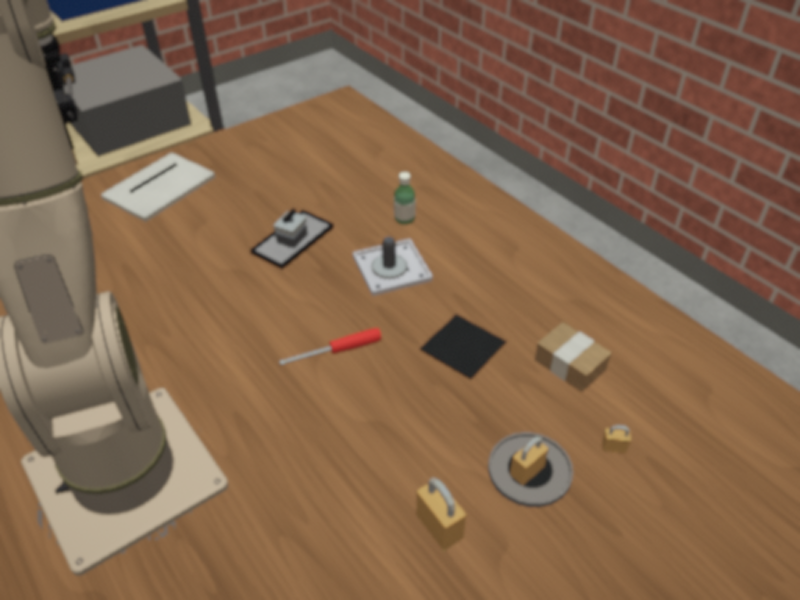

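Padlock candidates in the scene picture (800×600): large at (148,395), middle at (237,455) in the dish, small at (307,540). The one in the dish looks middle-sized; I'll measure all three. The cutter is on the base, the clamp in the tray and the mat is empty.

```bash
python3 - <<'E'
from h import *
p=eyes.camera_params('scene');q=eyes.camera_params('side')
S={'dish':(243,468,.010,530,468),'base':(479,293,.010,391,266),'tray':(464,238,.010,292,238),'mat':(404,370,.006,463,346),
'lockmid top':(238,430,.06,530,450),'clamp':(464,228,.03,290,228),'cutter':(477,262,.07,389,240),'carton':(433,457,.02,573,355),'oil':(562,285,0,404,220),'sd':(345,292,.01,330,347),'big':(150,430,0,443,540),'small':(308,560,0,617,447)}
for k,(u,v,z,a,b) in S.items():
    print(k,onz(p,u*.64,v*.64,z).round(3),onz(q,a*.64,b*.64,z).round(3))
# padlock widths: colour mask, components
for n in('scene','side'):
    im=cv2.imread(f'pics/{n}0.png');h=cv2.cvtColor(im,cv2.COLOR_BGR2HSV)
    m=cv2.inRange(h,(15,150,120),(30,255,255))
    N,l,s,c=cv2.connectedComponentsWithStats(m)
    for i in range(1,N):
        if s[i][4]>40: print(n,s[i]/np.array([.64]*4+[1]),c[i]/.64)
a=cv2.imread('pics/scene0.png')[215:370,65:225]; cv2.imwrite('pics/locks.png',cv2.resize(a,None,fx=4,fy=4,interpolation=cv2.INTER_CUBIC)[:600])
E
```

```text
dish [ 0.491 -0.369  0.01 ] [ 0.483 -0.367  0.01 ]
base [0.601 0.123 0.01 ] [0.591 0.126 0.01 ]
tray [0.496 0.307 0.01 ] [0.484 0.315 0.01 ]
mat [ 0.577 -0.118  0.006] [ 0.567 -0.116  0.006]
lockmid top [ 0.484 -0.357  0.06 ] [ 0.476 -0.365  0.06 ]
clamp [0.493 0.312 0.03 ] [0.486 0.322 0.03 ]
cutter [0.591 0.125 0.07 ] [0.592 0.132 0.07 ]
carton [ 0.688 -0.254  0.02 ] [ 0.693 -0.254  0.02 ]
oil [0.721 0.235 0.   ] [ 0.707  0.236 -0.   ]
sd [0.389 0.014 0.01 ] [0.381 0.019 0.01 ]
big [ 0.335 -0.375  0.   ] [ 0.31  -0.374  0.   ]
small [ 0.624 -0.421  0.   ] [ 0.622 -0.417  0.   ]
scene [368.75   145.3125  39.0625  37.5    137.    ] [384.66012774 161.74726277]
scene [401.5625 151.5625  21.875   23.4375  52.    ] [414.87379808 161.38822115]
scene [315.625  167.1875  56.25    42.1875 218.    ] [343.82884174 186.27436927]
scene [390.625  176.5625  31.25    12.5     62.    ] [406.09879032 182.10685484]
scene [523.4375 179.6875  29.6875  34.375   84.    ] [539.19270833 198.60491071]
scene [368.75   181.25    32.8125  31.25    94.    ] [386.13696809 194.13231383]
scene [257.8125 185.9375  2
[... 7814 characters left out ...]
  565.625  53.125  34.375 186.   ] [221.06014785 583.98017473]
scene [234.375  565.625   20.3125  15.625   41.    ] [243.48323171 572.98018293]
scene [417.1875 565.625   29.6875  21.875   53.    ] [428.30188679 576.26768868]
scene [ 75.     570.3125  25.      23.4375  62.    ] [ 87.17237903 584.24899194]
scene [179.6875 576.5625  20.3125  23.4375  61.    ] [189.70286885 587.7817623 ]
scene [101.5625 578.125   25.      21.875   61.    ] [114.11372951 589.29303279]
scene [306.25  578.125  34.375  21.875  96.   ] [323.01432292 591.86197917]
scene [384.375 581.25   18.75   18.75   51.   ] [393.47426471 592.00367647]
scene [560.9375 581.25    39.0625  18.75    91.    ] [577.42101648 591.91277473]
```

View pics/locks.png

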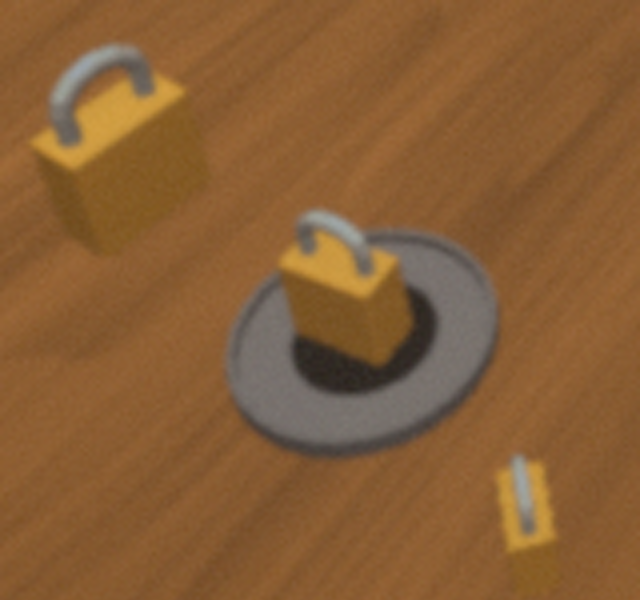

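The three padlocks rank large (148,395), middle (237,455) on the dish, small (307,540). The dish one spans about ¾ of the 68 mm pad, so ~50 mm, which fits. Plan: clamp→mat, padlock→tray, cutter→dish, clamp→base. First I'll move above the tray for a close look.

Emit:
move_arm --pt "-0.05 -0.024 0 0 0.07" --pt "-0.1 -0.048 0 0 0.07" --pt "-0.15 -0.072 0 0 0.07" --pt "-0.2 -0.096 0 0 0.07" --pt "-0.25 -0.12 0 0 0.07" --pt "-0.3 -0.144 0 0 0.07" --pt "-0.34 -0.164 0 0 0.07" --pt "-0.37 -0.178 0 0 0.07" --pt "-0.37 -0.178 0 0 0.07" --pt "-0.37 -0.178 0 0 0.07" --pt "-0.37 -0.178 0 0 0.07"

```text
time: 1.25
eef_pos: [0.4888, 0.3122, 0.2333]
orientation: [0.156, 0.988, 0.0, -0.0]
force: [-0.5, 0.4, 0.0]
gripper_width: 0.804
```

```bash
python3 - <<'E'
from h import *
s=ctrl.state();print(s['eef_pos'],s['orientation'],s['joint_positions'])
a,p=grab('wrist','w1.png');np.save('w1.npy',p,allow_pickle=True)
cv2.imwrite('pics/w1b.png',cv2.resize(a,(800,600),interpolation=cv2.INTER_CUBIC))
E
```

```text
[0.48883435 0.31221453 0.23328239] [ 1.55610585e-01  9.87818349e-01  1.36513597e-04 -4.86962915e-04] [-0.79764594  0.23043106  0.17827432  1.59515413 -0.04272704  1.3202545
  0.64493667]
```

View pics/w1b.png

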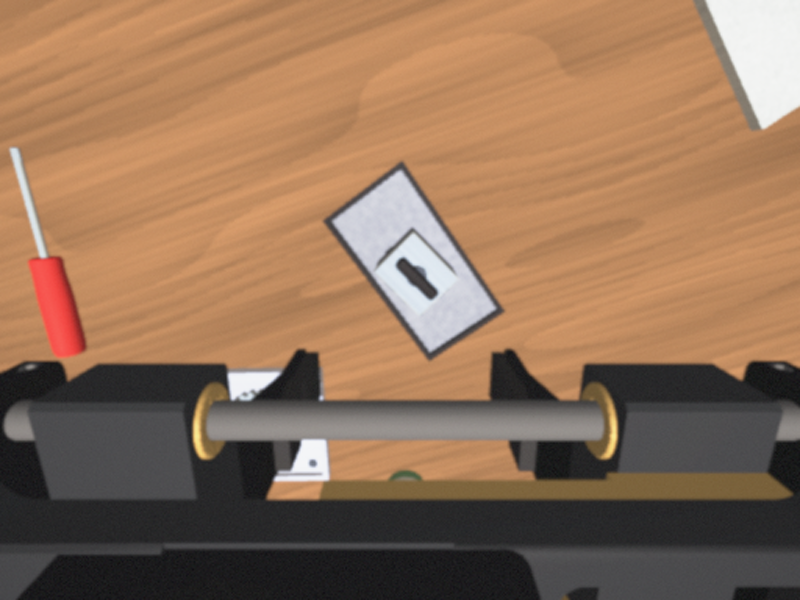

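The tray's outer corners are at about (402,163), (503,311), (430,357), (325,220). The clamp's top face is around (416,272), with its wing nut running (398,260)–(437,299). Next: contours and rays.

```bash
cat >> h.py <<'E'
def quad(p,pts,z):
    P=np.array([onz(p,u*.64,v*.64,z) for u,v in pts])[:,:2]
    e=np.roll(P,-1,0)-P; L=np.linalg.norm(e,axis=1)
    print('c',P.mean(0).round(4),'L',L.round(4),'yaw',np.degrees(np.arctan2(e[:,1],e[:,0])).round(1)); return P.mean(0)
def fit(p,mask,z):
    """min-area rectangle / circle of biggest blob, rectified onto plane z"""
    c=max(cv2.findContours(mask,cv2.RETR_EXTERNAL,cv2.CHAIN_APPROX_NONE)[0],key=cv2.contourArea)
    W=np.array([onz(p,u,v,z)[:2] for u,v in c[:,0]]); 
    (x,y),(w,h),a=cv2.minAreaRect((W*1000).astype(np.float32)); print('rect',round(x,1),round(y,1),'size',round(w,1),round(h,1),'yaw of w',round(a,1)); return W
def shift(t,deg=None):
    """tool shift and spin to bring TCP to world t with jaws along deg"""
    from scipy.spatial.transform import Rotation as Ro
    s=ctrl.state();R=Ro.from_quat(s['orientation']).as_matrix();d=R.T@(np.array(t)-s['eef_pos'])
    y=np.degrees(np.arctan2(R[1,1],R[0,1])); sp=0 if deg is None else -((deg-y+90)%180-90)
    print('shift',d.round(4),'spin',round(np.radians(sp),3),'jaw',round(y,1))
E
python3 - <<'E'
from h import *
p=np.load('w1.npy',allow_pickle=True).item();im=cv2.imread('pics/w1.png');h=cv2.cvtColor(im,cv2.COLOR_BGR2HSV)
print('tray');quad(p,[(402,163),(503,311),(430,357),(325,220)],.012)
print('clamp');quad(p,[(413,230),(456,273),(422,314),(375,268)],.052)
m=cv2.inRange(h,(0,0,0),(179,70,255));m[228:]=0;m[:,:190]=0;m[:,340:]=0
m=cv2.morphologyEx(m,cv2.MORPH_CLOSE,np.ones((3,3)));fit(p,m,.012)
m2=cv2.inRange(cv2.cvtColor(im,cv2.COLOR_BGR2GRAY),208,255);m2[228:]=0;m2[:,230:]=m2[:,230:];m2[:140]=0;m2[:,:230]=0;m2[:,310:]=0
print(m2.sum()/255); m2=cv2.morphologyEx(m2,cv2.MORPH_CLOSE,np.ones((9,9)));fit(p,m2,.052)
print('nut',onz(p,398*.64,260*.64,.07),onz(p,437*.64,299*.64,.07))
v=im[100:236,195:345];cv2.imwrite('pics/crop1.png',cv2.resize(v,None,fx=4.4,fy=4.4,interpolation=cv2.INTER_CUBIC))
E
```

```text
tray
c [0.4887 0.3228] L [0.1568 0.0794 0.156  0.0804] yaw [  17.9  -73.3 -161.7  107.3]
clamp
c [0.485  0.3227] L [0.0479 0.043  0.0532 0.0419] yaw [  27.7  -55.7 -153.1  117.1]
rect 488.6 321.9 size 157.6 82.0 yaw of w 17.8
2673.0
rect 484.5 325.2 size 118.5 61.8 yaw of w 17.8
nut [0.46861101 0.31292747 0.07      ] [0.50608422 0.33187308 0.07      ]
```

View pics/crop1.png

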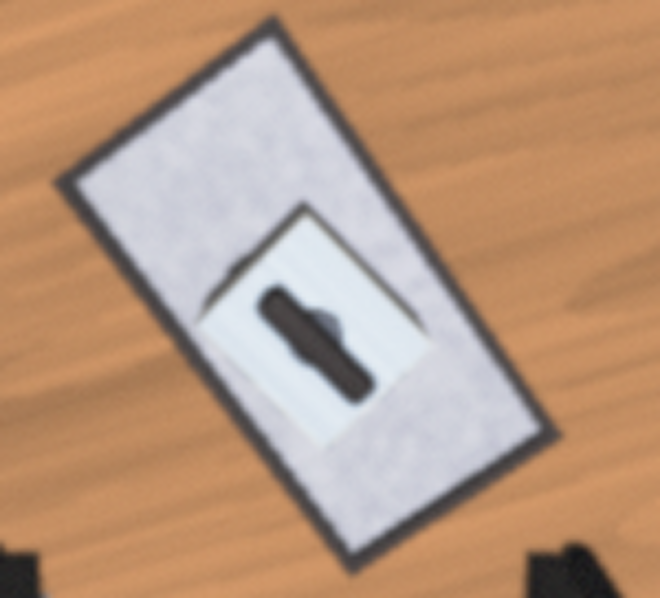

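The crop shows the clamp's bright top face with corners at about (305,215), (430,340), (322,448), (203,320). The nut runs along its long side.

```bash
python3 - <<'E'
from h import *
p=np.load('w1.npy',allow_pickle=True).item()
f=lambda u,v:((u/4.4+195)/.64,(v/4.4+100)/.64)
quad(p,[f(*x) for x in((305,215),(430,340),(322,448),(203,320))],.052)
a,b=[onz(p,*(np.array(f(*x))*.64),.069) for x in((270,297),(362,393))];print((a+b)/2,np.degrees(np.arctan2(*(b-a)[1::-1])))
print(ctrl.state()['eef_pos'])
shift([.485,.322,.10],27+90); shift([.485,.322,.030],27+90)
E
```

```text
c [0.4869 0.3222] L [0.0496 0.0437 0.0504 0.0407] yaw [  27.6  -61.1 -155.9  118. ]
[0.48683642 0.32206745 0.069     ] 25.614351102053412
[0.48845532 0.31278466 0.23334969]
shift [0.006  0.0077 0.1334] spin -0.782 jaw 72.2
shift [0.0059 0.0077 0.2034] spin -0.782 jaw 72.2
```

Emit:
move_arm --pt "0.004 0.008 0.03 -0.14 0.07" --pt "0.004 0.008 0.06 -0.28 0.07" --pt "0.004 0.008 0.09 -0.42 0.07" --pt "0.004 0.008 0.11 -0.56 0.07" --pt "0.004 0.008 0.12 -0.7 0.07" --pt "0.004 0.008 0.12 -0.78 0.07" --pt "0.004 0.008 0.12 -0.78 0.07" --pt "0.004 0.008 0.14 -0.78 0.07" --pt "0.004 0.008 0.16 -0.78 0.07" --pt "0.004 0.008 0.18 -0.78 0.07" --pt "0.004 0.008 0.195 -0.78 0.07" --pt "0.004 0.008 0.203 -0.78 0.07" --pt "0.004 0.008 0.203 -0.78 0.07" --pt "0.004 0.008 0.203 -0.78 0.07" --squeeze 35

```text
time: 2.7
eef_pos: [0.4888, 0.3203, 0.0313]
orientation: [-0.231, 0.973, 0.0, 0.0]
force: [-0.2, 0.3, 0.2]
gripper_width: 0.8
```

Emit:
move_arm --pt "0 0 0 0 0.06" --pt "0 0 0 0 0.05" --pt "0 0 0 0 0.042" --pt "0 0 0 0 0.035" --pt "0 0 0 0 0.03" --pt "0 0 0 0 0.03" --pt "0 0 0 0 0.03" --pt "0 0 0 0 0.03"

```text
time: 3.5
eef_pos: [0.4885, 0.3206, 0.0309]
orientation: [-0.231, 0.973, 0.0, 0.0]
force: [-2.6, 3.1, 5.9]
gripper_width: 0.504
```

```bash
python3 - <<'E'
from h import *
s=ctrl.state();print(s['eef_pos'],s['gripper_width']*.087,s['force'])
im,q=grab('side','s1.png')
a=im[90:330,150:512]
cv2.imwrite('pics/s1b.png',cv2.resize(a,None,fx=2.2,fy=2.2,interpolation=cv2.INTER_CUBIC))
E
```

```text
[0.48849264 0.32057817 0.03093161] 0.04387691688035453 [-2.57756947  3.06766911  5.87890432]
```

Emit:
move_arm --pt "0 0 -0.02 0 0.03" --pt "0 0 -0.05 0 0.03" --pt "0 0 -0.08 0 0.03" --pt "0.007 -0.025 -0.11 0 0.03" --pt "0.016 -0.06 -0.12 0 0.03" --pt "0.028 -0.1 -0.12 0 0.03" --pt "0.04 -0.14 -0.12 0 0.03" --pt "0.052 -0.18 -0.12 0 0.03" --pt "0.063 -0.22 -0.12 0 0.03" --pt "0.075 -0.26 -0.12 0 0.03" --pt "0.086 -0.3 -0.12 0 0.03" --pt "0.098 -0.34 -0.12 0 0.03" --pt "0.109 -0.38 -0.12 0 0.03" --pt "0.118 -0.41 -0.12 0 0.03" --pt "0.123 -0.428 -0.12 0 0.03" --pt "0.123 -0.428 -0.1 0 0.03" --pt "0.123 -0.428 -0.07 0 0.03" --pt "0.123 -0.428 -0.04 0 0.03" --pt "0.123 -0.428 -0.02 0 0.03" --pt "0.123 -0.428 -0.02 0 0.03"

```text
time: 5.55
eef_pos: [0.5676, -0.1181, 0.0465]
orientation: [-0.231, 0.973, 0.001, -0.004]
force: [-0.6, 0.6, -4.6]
gripper_width: 0.502
```

```bash
python3 - <<'E'
from h import *
s=ctrl.state();print(s['eef_pos'],s['gripper_width']*.087,s['force'])
im,q=grab('side','s2.png');im2,q2=grab('scene','c2.png')
a=cv2.resize(im[150:350,200:400],None,fx=2,fy=2);b=cv2.resize(im2[150:350,180:380],None,fx=2,fy=2)
cv2.imwrite('pics/s2b.png',np.hstack([a,b]))
for n in('side','scene'):
    i0=cv2.imread(f'pics/{n}0.png');m=cv2.inRange(cv2.cvtColor(i0,cv2.COLOR_BGR2GRAY),0,45)
    k=np.zeros_like(m); 
    if n=='side': k[195:250,260:330]=255
    else: k[210:260,220:295]=255
    fit(eyes.camera_params(n),m&k,.006)
E
```

```text
[ 0.56758405 -0.11809985  0.04653553] 0.04365026300498156 [-0.62759697  0.5552431  -4.57411471]
rect 568.1 -112.9 size 101.3 101.1 yaw of w 14.3
rect 573.8 -115.3 size 102.9 104.1 yaw of w 13.8
```

View pics/s2b.png

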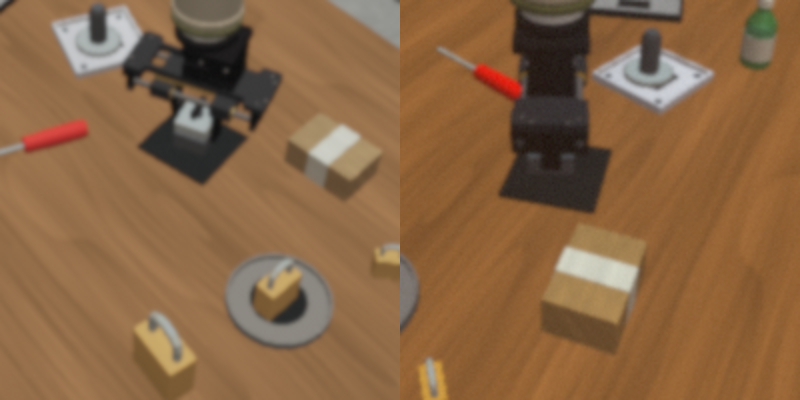

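The clamp hangs centrally over the mat, about 15 mm up. Lowering it now.

Emit:
move_arm --pt "0 0 0.008 0 0.03" --pt "0 0 0.013 0 0.03" --pt "0 0 0.016 0 0.03" --pt "0 0 0.0175 0 0.03" --pt "0 0 0.0175 0 0.03"

```text
time: 6.15
eef_pos: [0.571, -0.1178, 0.033]
orientation: [-0.231, 0.973, 0.0, -0.0]
force: [0.1, 1.4, -5.0]
gripper_width: 0.499
```

Emit:
move_arm --pt "0 0 0.001 0 0.03" --pt "0 0 0.002 0 0.03" --pt "0 0 0.0025 0 0.03" --pt "0 0 0.0025 0 0.03"

```text
time: 6.55
eef_pos: [0.5712, -0.1178, 0.031]
orientation: [-0.231, 0.973, 0.0, 0.0]
force: [-1.9, 0.8, 1.6]
gripper_width: 0.504
```

Emit:
move_arm --pt "0 0 0 0 0.055" --pt "0 0 0 0 0.07" --pt "0 0 0 0 0.07" --pt "0 0 0 0 0.07" --pt "0 0 -0.02 0 0.07" --pt "0 0 -0.06 0 0.07" --pt "0 0 -0.1 0 0.07" --pt "0.03 -0.03 -0.13 0 0.07" --pt "0.065 -0.063 -0.16 0 0.07" --pt "0.1 -0.097 -0.18 0 0.07" --pt "0.135 -0.13 -0.2 0 0.07" --pt "0.165 -0.16 -0.2 0 0.07" --pt "0.188 -0.182 -0.2 0 0.07" --pt "0.188 -0.182 -0.2 0 0.07" --pt "0.188 -0.182 -0.2 0 0.07" --pt "0.188 -0.182 -0.2 0 0.07"

```text
time: 8.15
eef_pos: [0.4835, -0.3673, 0.2306]
orientation: [-0.229, 0.973, -0.0, 0.0]
force: [-0.4, 0.2, 0.7]
gripper_width: 0.804
```

```bash
python3 - <<'E'
from h import *
s=ctrl.state();print(s['eef_pos'],s['joint_positions'].round(2))
a,p=grab('wrist','w2.png');np.save('w2.npy',p,allow_pickle=True)
cv2.imwrite('pics/w2b.png',cv2.resize(a,(800,600),interpolation=cv2.INTER_CUBIC))
E
```

```text
[ 0.4834936  -0.36728787  0.23060924] [ 0.6   0.29 -0.03  1.52  0.01  1.33  2.6 ]
```

View pics/w2b.png

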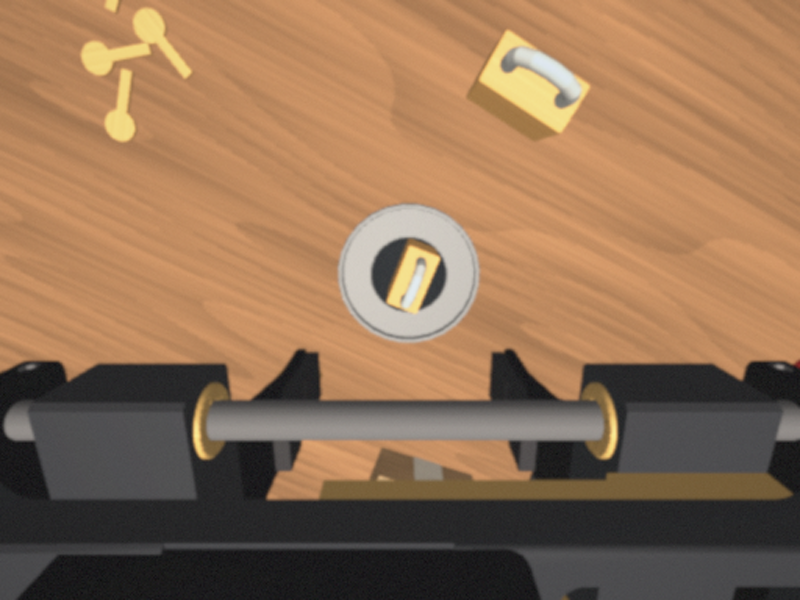

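The padlock on the dish shows at (414,278), top corners about (411,240), (441,253), (420,314), (388,303). The dish rim circle is centred at about (409,273), r≈69 px; the big lock is at (535,85). Joint 7 is at its limit, so I'll turn it back with positive spin.

```bash
python3 - <<'E'
from h import *
p=np.load('w2.npy',allow_pickle=True).item();im=cv2.imread('pics/w2.png');h=cv2.cvtColor(im,cv2.COLOR_BGR2HSV)
g=cv2.cvtColor(im,cv2.COLOR_BGR2GRAY)
m=cv2.inRange(h,(0,0,0),(179,55,255));m[224:]=0;m[:120]=0;m[:,:205]=0;m[:,320:]=0
m=cv2.morphologyEx(m,cv2.MORPH_OPEN,np.ones((3,3)))
W=fit(p,m,.012);print('dish',cv2.minEnclosingCircle((W*1000).astype(np.float32)))
y=cv2.inRange(h,(15,60,170),(35,255,255));y[205:]=0;y[:148]=0;y[:,:240]=0;y[:,290:]=0
y=cv2.morphologyEx(y,cv2.MORPH_CLOSE,np.ones((7,7)))
print('lock');W=fit(p,y,.054)
P=quad(p,[(411,240),(441,253),(420,314),(388,303)],.054)
a,b=[onz(p,u*.64,v*.64,.078) for u,v in((421,262),(407,302))];print('shackle',(a+b)/2,np.degrees(np.arctan2(*(b-a)[1::-1])))
print('big',onz(p,535*.64,85*.64,.07))
E
```

```text
rect 485.8 -363.5 size 121.7 122.5 yaw of w 26.6
dish ((485.80029296875, -363.80859375), 61.98764419555664)
lock
rect 479.1 -363.9 size 51.1 27.0 yaw of w 4.9
c [ 0.4773 -0.3625] L [0.0251 0.0515 0.0271 0.053 ] yaw [  93.3    8.9  -83.1 -173.3]
shackle [ 0.4757374 -0.3646214  0.078    ] 8.074940678076352
big [ 0.32305119 -0.35274465  0.07      ]
```

Emit:
move_arm --pt "0.003 0.005 0.04 0.12 0.055" --pt "0.003 0.005 0.08 0.24 0.055" --pt "0.003 0.005 0.1 0.34 0.055" --pt "0.003 0.005 0.1 0.34 0.055" --pt "0.003 0.005 0.12 0.34 0.055" --pt "0.003 0.005 0.14 0.34 0.055" --pt "0.003 0.005 0.16 0.34 0.055" --pt "0.003 0.005 0.18 0.34 0.055" --pt "0.003 0.005 0.195 0.34 0.055" --pt "0.003 0.005 0.195 0.34 0.055" --pt "0.003 0.005 0.195 0.34 0.045" --pt "0.003 0.005 0.195 0.34 0.035" --pt "0.003 0.005 0.195 0.34 0.025" --pt "0.003 0.005 0.195 0.34 0.015" --pt "0.003 0.005 0.195 0.34 0.015" --pt "0.003 0.005 0.195 0.34 0.015" --pt "0.003 0.005 0.195 0.34 0.015" --squeeze 30

```text
time: 9.9
eef_pos: [0.4803, -0.362, 0.0361]
orientation: [-0.063, 0.998, -0.0, 0.0]
force: [-0.1, 0.3, 6.2]
gripper_width: 0.298
```

```bash
python3 - <<'E'
from h import *
s=ctrl.state();print(s['eef_pos'],s['gripper_width']*.087,s['force'],s['joint_positions'].round(2))
shift([.489,.3225,.17],107.8)
E
```

```text
[ 0.48033227 -0.36202922  0.03606797] 0.025952663426173233 [-0.05472228  0.32891578  6.19838712] [ 0.57  0.46  0.    1.73 -0.    0.95  2.27]
shift [-0.0948  0.6779 -0.1342] spin -0.185 jaw 97.2
```

Emit:
move_arm --pt "0 0 -0.02 0 0.015" --pt "0 0 -0.05 0 0.015" --pt "0 0 -0.08 0 0.015" --pt "-0.003 0.02 -0.11 0 0.015" --pt "-0.007 0.05 -0.13 0 0.015" --pt "-0.013 0.09 -0.134 -0.03 0.015" --pt "-0.018 0.13 -0.134 -0.06 0.015" --pt "-0.024 0.17 -0.134 -0.09 0.015" --pt "-0.029 0.21 -0.134 -0.12 0.015" --pt "-0.035 0.25 -0.134 -0.15 0.015" --pt "-0.041 0.29 -0.134 -0.185 0.015" --pt "-0.046 0.33 -0.134 -0.185 0.015" --pt "-0.052 0.37 -0.134 -0.185 0.015" --pt "-0.057 0.41 -0.134 -0.185 0.015" --pt "-0.063 0.45 -0.134 -0.185 0.015" --pt "-0.069 0.49 -0.134 -0.185 0.015" --pt "-0.074 0.53 -0.134 -0.185 0.015" --pt "-0.08 0.57 -0.134 -0.185 0.015" --pt "-0.085 0.61 -0.134 -0.185 0.015" --pt "-0.09 0.645 -0.134 -0.185 0.015"

```text
time: 11.9
eef_pos: [0.4871, 0.2912, 0.1687]
orientation: [-0.155, 0.988, -0.0, -0.001]
force: [1.2, -1.0, -3.5]
gripper_width: 0.299
```

```bash
python3 - <<'E'
from h import *
s=ctrl.state();print(s['eef_pos'],s['gripper_width']*.087,s['force'],s['joint_positions'].round(2))
shift([.489,.3225,.17],107.8)
E
```

```text
[0.48709432 0.29124091 0.16869481] 0.026040821057519488 [ 1.23098092 -0.9894359  -3.53291811] [-0.21  0.29 -0.49  1.68  0.14  1.21  1.15]
shift [-0.0114  0.0292 -0.0013] spin 0.001 jaw 107.9
```

Emit:
move_arm --pt "-0.006 0.018 0 0 0.015" --pt "-0.011 0.031 0 0 0.015" --pt "-0.011 0.031 0.02 0 0.015" --pt "-0.011 0.031 0.05 0 0.015" --pt "-0.011 0.031 0.08 0 0.015" --pt "-0.011 0.031 0.105 0 0.015" --pt "-0.011 0.031 0.12 0 0.015" --pt "-0.011 0.031 0.12 0 0.015" --pt "-0.011 0.031 0.12 0 0.015"

```text
time: 12.8
eef_pos: [0.4896, 0.3224, 0.0503]
orientation: [-0.155, 0.988, 0.0, 0.0]
force: [0.5, -0.0, -3.4]
gripper_width: 0.3
```

```bash
python3 - <<'E'
from h import *
s=ctrl.state();print(s['eef_pos'],s['gripper_width']*.087,s['force'])
shift([.489,.3225,.036],107.8)
im,q=grab('side','s3.png');im2,q2=grab('scene','c3.png');im3,q3=grab('wrist','w3.png')
a=cv2.resize(im[80:230,120:270],None,fx=2.66,fy=2.66);b=cv2.resize(im2[80:230,220:370],None,fx=2.66,fy=2.66)
cv2.imwrite('pics/s3b.png',np.hstack([a,b]))
E
```

```text
[0.4895618  0.32238281 0.05027413] 0.026116883443546873 [ 0.4894385  -0.00411844 -3.38734244]
shift [0.0005 0.0003 0.0143] spin 0.0 jaw 107.8
```

View pics/s3b.png

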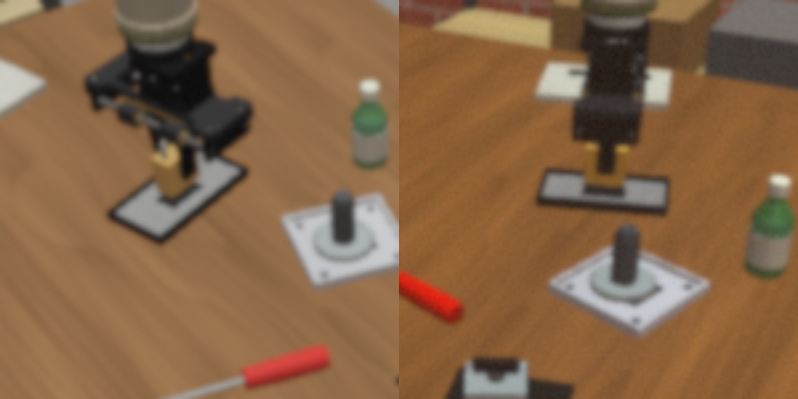

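The padlock hangs over the middle of the tray, aligned with it. Lower by 14 mm, then check contact.

Emit:
move_arm --pt "0 0 0.007 0 0.015" --pt "0 0 0.011 0 0.015" --pt "0 0 0.013 0 0.015" --pt "0 0 0.0145 0 0.015" --pt "0 0 0.0145 0 0.015" --pt "0 0 0.0145 0 0.015"

```text
time: 13.55
eef_pos: [0.4891, 0.3223, 0.036]
orientation: [-0.155, 0.988, -0.0, 0.0]
force: [-4.8, -4.2, 9.6]
gripper_width: 0.301
```

Emit:
move_arm --pt "0 0 0 0 0.03" --pt "0 0 0 0 0.05" --pt "0 0 0 0 0.06" --pt "0 0 0 0 0.06" --pt "0 0 -0.02 0 0.06" --pt "0 0 -0.06 0 0.06" --pt "0 0 -0.11 0 0.06" --pt "0 0 -0.15 0 0.06" --pt "0 0 -0.195 0 0.06" --pt "0 0 -0.195 0 0.06" --pt "0 0 -0.195 0 0.06"

```text
time: 14.65
eef_pos: [0.4895, 0.3226, 0.2309]
orientation: [-0.155, 0.988, 0.0, 0.001]
force: [0.5, -0.0, -1.0]
gripper_width: 0.691
```

```bash
python3 - <<'E'
from h import *
s=ctrl.state();print(s['eef_pos'])
im,p=grab('wrist','w4.png');h=cv2.cvtColor(im,cv2.COLOR_BGR2HSV)
np.save('w4.npy',p,allow_pickle=True)
y=cv2.inRange(h,(15,75,150),(35,255,255));y[225:]=0;y[:,:200]=0;y[:,340:]=0
print(proj(p,[.489,.322,.06]))
k=np.zeros_like(y);u,v=proj(p,[.489,.322,.06])[0].astype(int);k[v-28:v+28,u-28:u+28]=255
y=cv2.morphologyEx(y&k,cv2.MORPH_CLOSE,np.ones((7,7)));fit(p,y,.054)
shift([.595,.125,.23])
cv2.imwrite('pics/w4b.png',cv2.resize(im,(800,600),interpolation=cv2.INTER_CUBIC))
E
```

```text
[0.48946122 0.32260829 0.2308691 ]
[[259.20878849 180.89250267]]
rect 487.0 320.5 size 48.7 25.9 yaw of w 18.0
shift [-0.0406 -0.2202 -0.0005] spin 0.0 jaw 107.8
```

View pics/w4b.png

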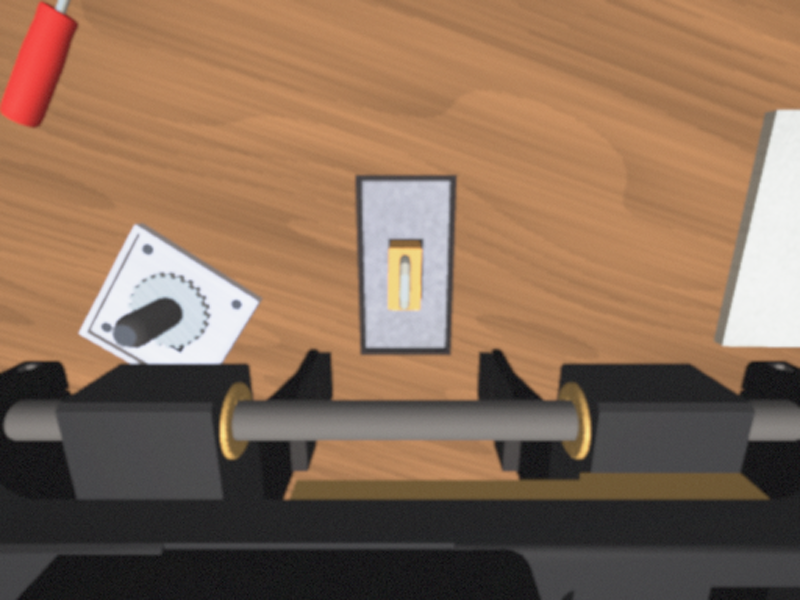

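The padlock stands in the tray at (487.0, 320.5) mm, yaw 18°, against tray (489, 322), 17.8°, which is good. Next I look over the base and cutter (wheel at ~(170,310)).

Emit:
move_arm --pt "-0.008 -0.04 0 0 0.06" --pt "-0.016 -0.085 0 0 0.06" --pt "-0.024 -0.13 0 0 0.06" --pt "-0.032 -0.175 0 0 0.06" --pt "-0.04 -0.22 0 0 0.06" --pt "-0.04 -0.22 0 0 0.06" --pt "-0.04 -0.22 0 0 0.06" --pt "-0.04 -0.22 0 0 0.06"

```text
time: 15.5
eef_pos: [0.5936, 0.1264, 0.2289]
orientation: [-0.156, 0.988, 0.0, -0.001]
force: [-0.3, 0.8, -1.3]
gripper_width: 0.688
```

```bash
python3 - <<'E'
from h import *
s=ctrl.state();print(s['eef_pos'],s['joint_positions'].round(2))
a,p=grab('wrist','w5.png');np.save('w5.npy',p,allow_pickle=True)
cv2.imwrite('pics/w5b.png',cv2.resize(a,(800,600),interpolation=cv2.INTER_CUBIC))
E
```

```text
[0.59363834 0.12639223 0.22889691] [ 0.02  0.32 -0.38  1.5   0.12  1.34  1.51]
```

View pics/w5b.png

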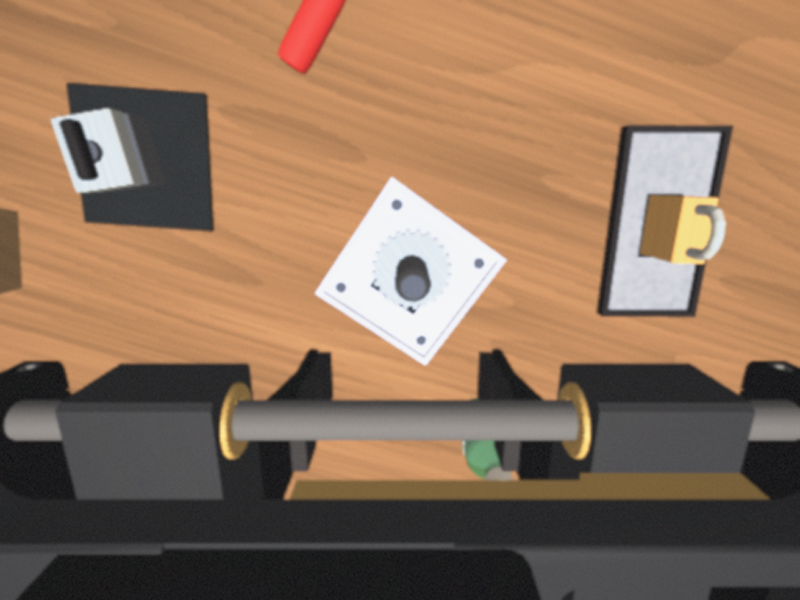

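Base corners are about (392,177), (507,261), (427,365), (315,293). The cutter wheel's centre is at about (411,269), its arbor top at (413,288). The clamp stands on the mat.

```bash
python3 - <<'E'
from h import *
p=np.load('w5.npy',allow_pickle=True).item()
print('base');quad(p,[(392,177),(507,261),(427,365),(315,293)],.012)
im=cv2.imread('pics/w5.png');h=cv2.cvtColor(im,cv2.COLOR_BGR2HSV);g=cv2.cvtColor(im,cv2.COLOR_BGR2GRAY)
m=cv2.inRange(h,(0,0,0),(179,60,255));m[236:]=0;m[:105]=0;m[:,:198]=0;m[:,328:]=0
fit(p,cv2.morphologyEx(m,cv2.MORPH_OPEN,np.ones((3,3))),.010)
print('wheel',onz(p,411*.64,268*.64,.014))
m=cv2.inRange(g,0,110)
k=np.zeros_like(m);k[163:198,250:280]=255
c=cv2.moments(m[183:197,250:280]);print('arbor top',onz(p,413*.64,287*.64,.074))
# white wheel extents via left/right/top tooth edges
for e in((373,268,450,268),(411,230,411,310)):
    print(onz(p,e[0]*.64,e[1]*.64,.014)[:2],onz(p,e[2]*.64,e[3]*.64,.014)[:2])
shift([.59,.126,.033],107.8)
E
```

```text
base
c [0.5963 0.1318] L [0.1212 0.1189 0.1216 0.1201] yaw [  72.9  -16.7 -106.5  163. ]
rect 596.6 130.5 size 123.0 123.0 yaw of w 73.2
wheel [0.58821207 0.12973405 0.014     ]
arbor top [0.59026859 0.13104088 0.074     ]
[0.59840826 0.09846262] [0.57774781 0.16182765]
[0.5572736  0.11950305] [0.62424434 0.14164951]
shift [0.0035 0.0003 0.1962] spin 0.003 jaw 108.0
```

Emit:
move_arm --pt "0.002 0.005 0.04 0 0.06" --pt "0.002 0.005 0.08 0 0.06" --pt "0.002 0.005 0.11 0 0.06" --pt "0.002 0.005 0.13 0 0.06" --pt "0.002 0.005 0.15 0 0.06" --pt "0.002 0.005 0.17 0 0.06" --pt "0.002 0.005 0.185 0 0.06" --pt "0.002 0.005 0.195 0 0.06" --pt "0.002 0.005 0.195 0 0.06" --pt "0.002 0.005 0.195 0 0.05" --pt "0.002 0.005 0.195 0 0.04" --pt "0.002 0.005 0.195 0 0.03" --pt "0.002 0.005 0.195 0 0.02" --pt "0.002 0.005 0.195 0 0.015" --pt "0.002 0.005 0.195 0 0.015" --pt "0.002 0.005 0.195 0 0.015" --pt "0.002 0.005 0.195 0 0.015" --squeeze 35

```text
time: 17.25
eef_pos: [0.5913, 0.1298, 0.0355]
orientation: [-0.155, 0.988, 0.0, 0.0]
force: [-1.3, 1.5, 5.4]
gripper_width: 0.31
```

```bash
python3 - <<'E'
from h import *
s=ctrl.state();print(s['eef_pos'],s['gripper_width']*.087,s['force'],s['joint_positions'].round(2))
shift([.486,-.3637,.17],80)
E
```

```text
[0.59125368 0.12978776 0.03545702] 0.02696280122622244 [-1.30927501  1.45396091  5.38439436] [-0.01  0.5  -0.36  1.7   0.2   0.98  1.45]
shift [ 0.2514 -0.4374 -0.1349] spin 0.486 jaw 107.9
```

Emit:
move_arm --pt "0 0 -0.02 0 0.015" --pt "0 0 -0.05 0 0.015" --pt "0 0 -0.08 0 0.015" --pt "0.005 -0.009 -0.11 0 0.015" --pt "0.015 -0.026 -0.135 0 0.015" --pt "0.035 -0.061 -0.135 0.06 0.015" --pt "0.055 -0.096 -0.135 0.12 0.015" --pt "0.075 -0.131 -0.135 0.18 0.015" --pt "0.095 -0.165 -0.135 0.24 0.015" --pt "0.115 -0.2 -0.135 0.3 0.015" --pt "0.135 -0.235 -0.135 0.36 0.015" --pt "0.155 -0.27 -0.135 0.42 0.015" --pt "0.175 -0.305 -0.135 0.486 0.015" --pt "0.195 -0.339 -0.135 0.486 0.015" --pt "0.215 -0.374 -0.135 0.486 0.015" --pt "0.235 -0.409 -0.135 0.486 0.015" --pt "0.246 -0.428 -0.135 0.486 0.015" --pt "0.251 -0.437 -0.135 0.486 0.015" --pt "0.251 -0.437 -0.135 0.486 0.015" --pt "0.251 -0.437 -0.135 0.486 0.015"

```text
time: 19.25
eef_pos: [0.4865, -0.3619, 0.1696]
orientation: [0.086, 0.996, 0.001, -0.0]
force: [-0.9, 1.2, -2.8]
gripper_width: 0.314
```

```bash
python3 - <<'E'
from h import *
s=ctrl.state();print(s['eef_pos'],s['gripper_width']*.087,s['force'],s['joint_positions'].round(2))
shift([.486,-.3637,.0505],80)
E
```

```text
[ 0.48652328 -0.3618514   0.16955987] 0.027291102064606155 [-0.94590641  1.18392807 -2.78427684] [ 0.6   0.33 -0.04  1.6   0.01  1.21  1.95]
shift [ 1.000e-04 -2.100e-03  1.191e-01] spin 0.001 jaw 80.1
```

Emit:
move_arm --pt "0 -0.001 0.02 0 0.015" --pt "0 -0.001 0.05 0 0.015" --pt "0 -0.001 0.08 0 0.015" --pt "0 -0.001 0.105 0 0.015" --pt "0 -0.001 0.119 0 0.015" --pt "0 -0.001 0.125 0 0.015" --pt "0 -0.001 0.13 0 0.015" --pt "0 -0.001 0.13 0 0.015"

```text
time: 20.05
eef_pos: [0.4863, -0.3644, 0.0405]
orientation: [0.087, 0.996, -0.0, 0.0]
force: [-0.7, 0.2, -3.4]
gripper_width: 0.31
```

```bash
python3 - <<'E'
from h import *
s=ctrl.state();print(s['eef_pos'],s['force'])
shift([.486,-.3637,.0355],80)
im,q=grab('side','s6.png');im2,q2=grab('scene','c6.png')
a=cv2.resize(im[230:380,260:410],None,fx=2.66,fy=2.66);b=cv2.resize(im2[220:370,80:230],None,fx=2.66,fy=2.66)
cv2.imwrite('pics/s6b.png',np.hstack([a,b]))
E
```

```text
[ 0.48627822 -0.36440321  0.04045487] [-0.66439325  0.24617445 -3.37290352]
shift [0.0004 0.0006 0.005 ] spin 0.0 jaw 80.0
```

View pics/s6b.png

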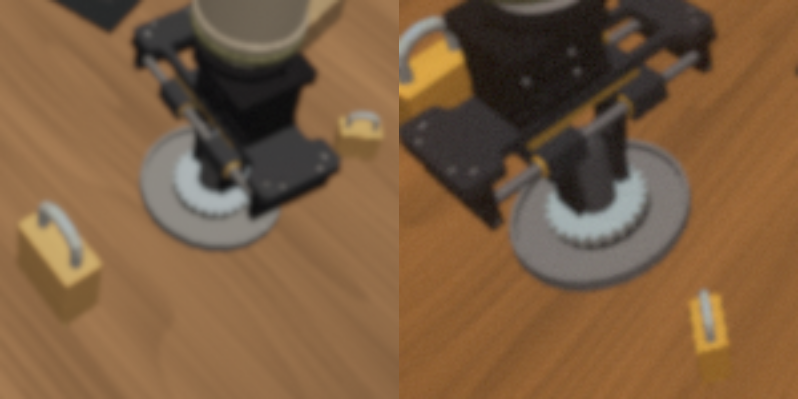

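The wheel hangs level and centred over the dish, about 5 mm up. Lower it.

Emit:
move_arm --pt "0 0 0.002 0 0.015" --pt "0 0 0.004 0 0.015" --pt "0 0 0.005 0 0.015" --pt "0 0 0.005 0 0.015" --pt "0 0 0.005 0 0.015"

```text
time: 20.65
eef_pos: [0.4859, -0.3646, 0.0355]
orientation: [0.087, 0.996, -0.0, 0.0]
force: [-2.1, 1.1, 2.9]
gripper_width: 0.314
```

Emit:
move_arm --pt "0 0 0 0 0.03" --pt "0 0 0 0 0.05" --pt "0 0 0 0 0.06" --pt "0 0 0 0 0.06" --pt "0 0 -0.02 0 0.06" --pt "0 0 -0.06 0 0.06" --pt "0 0 -0.11 0 0.06" --pt "0 0 -0.15 0 0.06" --pt "0 0 -0.195 0 0.06" --pt "0 0 -0.195 0 0.06" --pt "0 0 -0.195 0 0.06"

```text
time: 21.75
eef_pos: [0.4862, -0.3648, 0.231]
orientation: [0.087, 0.996, -0.001, 0.001]
force: [-0.2, -0.5, -0.5]
gripper_width: 0.691
```

```bash
python3 - <<'E'
from h import *
s=ctrl.state();print(s['eef_pos'])
im,p=grab('wrist','w7.png');np.save('w7.npy',p,allow_pickle=True)
shift([.571,-.118,.23],116.7)
cv2.imwrite('pics/w7b.png',cv2.resize(im,(800,600),interpolation=cv2.INTER_CUBIC))
E
```

```text
[ 0.48624235 -0.36482477  0.23096064]
shift [-0.0412  0.2575 -0.0006] spin -0.641 jaw 80.0
```

View pics/w7b.png

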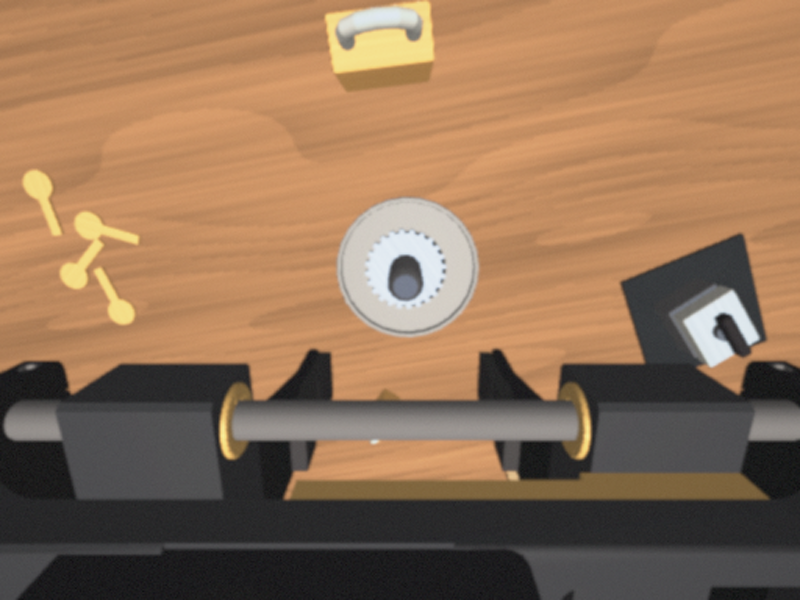

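The cutter stands upright in the dish: wheel centre (405,268), dish (408,267), about 3 mm off. Back to the clamp on the mat, at the same pose where I released it.

Emit:
move_arm --pt "-0.007 0.044 0 -0.13 0.07" --pt "-0.014 0.088 0 -0.26 0.07" --pt "-0.021 0.132 0 -0.39 0.07" --pt "-0.028 0.176 0 -0.52 0.07" --pt "-0.035 0.22 0 -0.641 0.07" --pt "-0.041 0.2575 0 -0.641 0.07" --pt "-0.041 0.2575 0.04 -0.641 0.07" --pt "-0.041 0.2575 0.08 -0.641 0.07" --pt "-0.041 0.2575 0.11 -0.641 0.07" --pt "-0.041 0.2575 0.11 -0.641 0.07" --pt "-0.041 0.2575 0.11 -0.641 0.07"

```text
time: 22.9
eef_pos: [0.5705, -0.1179, 0.1196]
orientation: [-0.231, 0.973, 0.001, -0.001]
force: [0.3, 0.5, 0.7]
gripper_width: 0.805
```

```bash
python3 - <<'E'
from h import *
s=ctrl.state();print(s['eef_pos'],s['joint_positions'].round(2))
shift([.5712,-.1178,.031],116.7)
E
```

```text
[ 0.57046877 -0.11794745  0.1195852 ] [ 0.34  0.34 -0.26  1.7   0.1   1.11  2.09]
shift [-0.0008 -0.0003  0.0886] spin 0.0 jaw 116.7
```

Emit:
move_arm --pt "0 0 0.025 0 0.07" --pt "0 0 0.045 0 0.07" --pt "0 0 0.065 0 0.07" --pt "0 0 0.08 0 0.07" --pt "0 0 0.089 0 0.07" --pt "0 0 0.089 0 0.07" --pt "0 0 0.089 0 0.06" --pt "0 0 0.089 0 0.05" --pt "0 0 0.089 0 0.04" --pt "0 0 0.089 0 0.03" --pt "0 0 0.089 0 0.03" --pt "0 0 0.089 0 0.03" --pt "0 0 0.089 0 0.03"

```text
time: 24.2
eef_pos: [0.5712, -0.1181, 0.0314]
orientation: [-0.231, 0.973, -0.0, 0.0]
force: [-1.7, -0.4, 5.0]
gripper_width: 0.505
```

```bash
python3 - <<'E'
from h import *
s=ctrl.state();print(s['eef_pos'],s['gripper_width']*.087,s['force'],s['joint_positions'].round(2))
shift([.5965,.131,.16],116.7)
E
```

```text
[ 0.57118028 -0.11809302  0.0314476 ] 0.043899125012297556 [-1.67285929 -0.35345344  4.96650934] [ 0.33  0.45 -0.25  1.77  0.13  0.94  2.06]
shift [-0.1346  0.2111 -0.1285] spin 0.0 jaw 116.7
```

Emit:
move_arm --pt "0 0 -0.02 0 0.03" --pt "0 0 -0.05 0 0.03" --pt "0 0 -0.08 0 0.03" --pt "-0.008 0.012 -0.11 0 0.03" --pt "-0.024 0.038 -0.128 0 0.03" --pt "-0.046 0.072 -0.128 0 0.03" --pt "-0.067 0.106 -0.128 0 0.03" --pt "-0.089 0.14 -0.128 0 0.03" --pt "-0.11 0.173 -0.128 0 0.03" --pt "-0.125 0.196 -0.128 0 0.03" --pt "-0.1345 0.211 -0.128 0 0.03" --pt "-0.1345 0.211 -0.128 0 0.03" --pt "-0.1345 0.211 -0.11 0 0.03" --pt "-0.1345 0.211 -0.08 0 0.03" --pt "-0.1345 0.211 -0.05 0 0.03" --pt "-0.1345 0.211 -0.03 0 0.03" --pt "-0.1345 0.211 -0.015 0 0.03" --pt "-0.1345 0.211 -0.009 0 0.03" --pt "-0.1345 0.211 -0.009 0 0.03"

```text
time: 26.1
eef_pos: [0.5959, 0.1304, 0.0394]
orientation: [-0.231, 0.973, -0.0, -0.001]
force: [-0.7, 0.4, -4.0]
gripper_width: 0.5
```

```bash
python3 - <<'E'
from h import *
s=ctrl.state();print(s['eef_pos'],s['force'])
shift([.5965,.131,.031],116.7)
im,q=grab('side','s8.png');im2,q2=grab('scene','c8.png')
a=cv2.resize(im[100:230,190:320],None,fx=3.07,fy=3.07);b=cv2.resize(im2[110:240,245:375],None,fx=3.07,fy=3.07)
cv2.imwrite('pics/s8b.png',np.hstack([a,b]))
E
```

```text
[0.59594527 0.13038859 0.03943841] [-0.69580456  0.43728941 -3.95378018]
shift [-0.0008  0.0003  0.0084] spin -0.0 jaw 116.7
```

View pics/s8b.png

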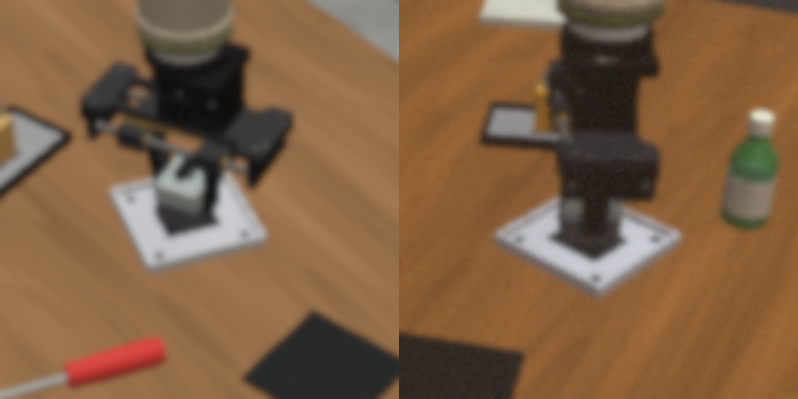

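The clamp is over the base pad, 8 mm up and clear of the oil. Lower it, then check the force.

Emit:
move_arm --pt "0 0 0.004 0 0.03" --pt "0 0 0.007 0 0.03" --pt "0 0 0.0085 0 0.03" --pt "0 0 0.0085 0 0.03" --pt "0 0 0.0085 0 0.03"

```text
time: 26.7
eef_pos: [0.5963, 0.1309, 0.0316]
orientation: [-0.231, 0.973, 0.0, 0.0]
force: [-0.3, 0.4, -4.8]
gripper_width: 0.503
```

Emit:
move_arm --pt "0 0 0.0005 0 0.03" --pt "0 0 0.001 0 0.03" --pt "0 0 0.001 0 0.03" --pt "0 0 0.001 0 0.03"

```text
time: 27.1
eef_pos: [0.5963, 0.1309, 0.0315]
orientation: [-0.231, 0.973, -0.0, 0.0]
force: [-5.7, -1.3, 5.4]
gripper_width: 0.5
```

Contact is made. Release, lift, back off toward the robot and check all three.

Emit:
move_arm --pt "0 0 0 0 0.05" --pt "0 0 0 0 0.07" --pt "0 0 0 0 0.07" --pt "0 0 0 0 0.07" --pt "0 0 -0.02 0 0.07" --pt "0 0 -0.06 0 0.07" --pt "0 0 -0.11 0 0.07" --pt "0 0 -0.15 0 0.07" --pt "0 0 -0.195 0 0.07" --pt "0 0 -0.195 0 0.07" --pt "0 0 -0.195 0 0.07"

```text
time: 28.2
eef_pos: [0.5968, 0.131, 0.2265]
orientation: [-0.231, 0.973, -0.0, 0.001]
force: [-0.2, 0.1, -0.8]
gripper_width: 0.806
```

```bash
python3 - <<'E'
from h import *
s=ctrl.state();print(s['time'],s['eef_pos'])
im,p=grab('wrist','w9.png');np.save('w9.npy',p,allow_pickle=True)
im2,_=grab('side','s9.png')
cv2.imwrite('pics/w9b.png',np.vstack([im[60:240],im2[50:330]]))
E
```

```text
28.2 [0.59675608 0.13101352 0.22647893]
```

View pics/w9b.png

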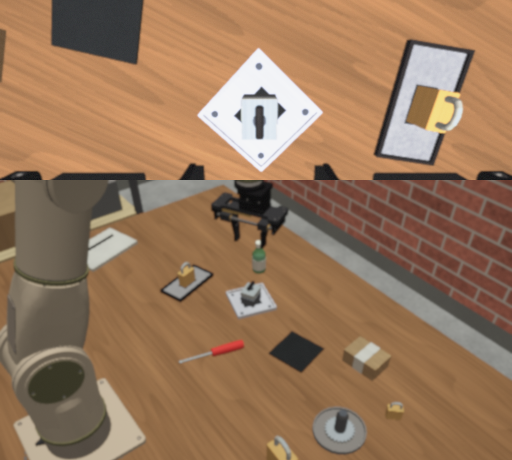

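```bash
python3 - <<'E'
from h import *
p=np.load('w9.npy',allow_pickle=True).item()
f=lambda L:[(u/.64,(v+60)/.64) for u,v in L]
quad(p,f([(260,48),(323,112),(261,171),(197,114)]),.012)
quad(p,f([(241,97),(278,97),(278,138),(241,138)]),.052)
q=np.load('w7.npy',allow_pickle=True).item()
print('wheel',onz(q,405*.64,268*.64,.014),'dish',onz(q,408*.64,267*.64,.012),'arbor top',onz(q,405*.64,287*.64,.076))
s=ctrl.state();print(s['time'],s['force'],s['gripper_width']);sign_off()
E
```

```text
c [0.5954 0.1311] L [0.1186 0.1202 0.1206 0.1206] yaw [  72.8  -17.2 -107.   161.8]
c [0.5936 0.1291] L [0.0439 0.0508 0.0458 0.0508] yaw [ 116.9   28.   -63.1 -154.2]
wheel [ 0.48385456 -0.36499511  0.014     ] dish [ 0.48382387 -0.36232735  0.012     ] arbor top [ 0.48553755 -0.36526131  0.076     ]
28.3 [0.77166333 0.58110464 0.27306761] 0.8036393213136709
the job is handed in; nothing more can be done
```

I handed the job in at about 28 s on the robot's clock, with all three parts released in their places; the hand-in reports no verdict. I parked the clamp on the mat, moved the middle-sized padlock from the dish to the tray, the cutting wheel from the base to the dish, and the clamp from the mat to the base.

| Part | Place | Distance from middle (limit 15 mm) |
|---|---|---|
| Padlock | Tray | about 2–3 mm |
| Cutting wheel | Dish | about 3 mm |
| Clamp | Base | about 3 mm |

- **Alignment:** the padlock's width is within about 1° of the tray's length.
- **Upright and set down:** every part looked upright in the last pictures. I lowered each one until the force reading showed contact before releasing it.
- **Bystanders:** the screwdriver, oil bottle and carton looked unmoved by eye; I did not measure them.
- **Disagreements:** my first readings of the same places from the scene and side cameras differed by up to about 12 mm, or 25 mm for the large padlock, which was not used. I took the final positions of the parts and their places from close-up wrist pictures. The arbor gripped at 27 mm instead of 28 mm, but the hold was steady.

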